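Tighten a filter's torque-limiting lever cap to its click

TASK

Tighten the solvent filter that has the lever cap: push the lever round clockwise (seen from above) until the cap clicks past its detent. One click only, then leave the lever alone, and do not knock over or shove the bottles and the vial rack standing around.

Things in the scene. Friction and masses are not known exactly. Their poses are not given: they have to be found in the camera images.
- cap: Black plastic torque cap with one lever, on a steel filter bolted to the bench. Origin on the upright turning axis, at the cap's underside, 74 mm above the bench. Hub 36 mm diameter, top at 94 mm. The lever bar runs along +x: ends 64 mm from the axis, 12 mm wide (y), from 76 to 92 mm above the bench, clear below and beside it. z up; tightening = clockwise from above = yaw decreases.
- lever_push (a point): Middle of the lever bar, 45 mm from the turning axis, 84 mm above the bench; axes as the cap's. Pushing the lever clockwise first turns cap and nut together against a light drag (up to 0.15 N m) through an unknown angle, 0.4 to 1.5 rad, until the nut is seated and stops; this cannot be seen beforehand. From there the cap alone turns on against the detent. The drag holds all where it is left.
- hub_top (a point): Centre of the hub's top, 94 mm above the bench, on the turning axis. The detent: once the nut is seated, the resistance rises to about 0.4 N m (9 N at 45 mm), falls to nothing 0.25 rad on, and the cap snaps by itself to its next rest place, 0.5 rad (one click) past the first. Pushed on, it climbs a second, equal crest at 0.75 rad and clicks again: too much.
- fitting: Steel hex nut under the cap, 52 mm over corners, 10 mm high, underside 63 mm above the bench; origin there on the turning axis, z up. Its +x points along the lever until the cap clicks; after one click the lever stands 0.5 rad clockwise of it. Two dark lines on it show the hub pointer's place before and after. Below: body 48 mm, tube stubs to 44 mm from the axis at height 34 mm, foot 76 mm wide.
- round_filter: The other filter housing, bolted to the bench, of the same steel, with a round ribbed black cap without lever, 42 mm diameter, 94 mm high in all, foot 76 mm diameter. Nothing to be done there. Origin at the centre of its underside, on the bench.
- amber_bottle: Loose closed amber glass bottle, 72 mm diameter, 170 mm high, to the side of the filters. Origin at the centre of its underside.
- clear_bottle: Loose closed clear glass bottle with a blue cap, 72 mm diameter, 150 mm high, to the other side of the filters. Origin at the centre of its underside.
- vial_rack: Loose blue vial rack with small vials, 70 x 150 x 42 mm, beyond the filters. Origin at the centre of its underside.

How it is judged:
At the end, for the whole second after the job is handed in: The lever stands one click (0.5 rad, between 0.38 and 0.63 rad) clockwise of the nut's own direction, at rest (y of lever_push in the frame of fitting between -0.0265 and -0.0165 m and angular speed of cap below 0.1 rad/s); the robot touches nothing.
It fails at once if the cap is pushed over a second click (y of lever_push in the frame of fitting below -0.0322 m).
It fails at once if a bottle or the vial rack is shoved or knocked over (distance of any of amber_bottle, clear_bottle, vial_rack from where it was at the start of the episode above 0.03 m or angle between any of amber_bottle, clear_bottle's own z axis and vertical above 0.3 rad).
It also fails if it takes over 42 s, if anything falls off the work surface, if the arm or the gripper's body presses on something with over 40 N, if the wrist force passes 120 N, or if a joint passes its speed limit or range.

ROBOT

A 6-joint arm with a two-finger parallel gripper is mounted at the origin on the work surface. World frame = base frame: x ahead of the robot, y to its left, z up, the work surface at z = 0. Lengths are in m, angles in rad, forces in N, time in s.
With the tool pointing down it reaches from about 0.275 to 1 m from the base axis. Payload 8.4 kg.
Tool frame: the origin (TCP) lies on the centre line of the jaws, within the pads' length; the fingertips stand 17 mm ahead of it and the grasp point (between the pads) lies 2 mm behind it (bot.tcp_to_tips is the z of the fingertips in the tool frame, in m); z points along the fingers, y is the line along which they close (so a half turn about z gives the same grasp; the last joint's range is limited). The gripper opens to 85 mm and grips with 20 to 120 N. Pads are 22 mm wide; open, the fingers measure 114 mm over their backs; the gripper's body (76 mm by 85 mm) begins 54 mm behind the grasp point. The pads swing forward as they close: fully open they stand 13 mm farther back than shut.
Start: joints at [1.116, 0.353, 1.633, -0, 1.155, -0.002], TCP at [0.273, 0.562, 0.214] pointing down, gripper open.
Joint ranges: [-2.63, 2.63], [-0.92, 2.1], [0.06, 2.66], [-1.3, 4.44], [0, 2.69], [-3.02, 3.02]. Speed limits (rad/s): [2.22, 2.22, 2.79, 3.14, 3.14, 3.14].

INTERFACE

Orientations are given as a unit quaternion [x, y, z, w].
In Python, from workcell import bot, hand, kinematics, get_obs, vision, hand_in gives the robot as it stands. The module is installed in compiled form; this text tells all that it offers. Calls block until the motion is done:
- bot.reach(position, orientation): joint-space move of the TCP to a pose.
- bot.servo_line(position, ori=None, velocity=0.15): straight line of the TCP; ori=None keeps the orientation; velocity is the mean speed in m/s.
- bot.goto_joints(angles): joint-space move.
- hand.move_gripper(opening, strength=None): finger opening in m; strength is the grip in N (None keeps the last); returns when the fingers have stopped.
- bot.dwell(seconds).
- kinematics.solve_ik(position, orientation): joint angles nearest the present ones, or None.
- get_obs(): the state.
- vision.read_camera(name): name is "scene" or "top" or "wrist"; returns a dict with "frame" (384x512x3 uint8, red, green, blue), "intrinsics" (3x3 intrinsics, pixels), "dist" ([k1, k2, p1, p2, k3] as OpenCV has them; the pictures are not rectified), "view" (4x4, takes a point from world to camera coordinates). Camera axes: x right, y down, z forward; pixel columns grow to the right and rows downward; lengths in m; the calibration is good to about 2 mm. A picture is of the moment at which its call begins. There is no depth.
A pose or a line that the arm cannot do raises bot.IKError and nothing moves.
- hand_in(): hands the job in; it is judged then, once.
The state is a dict: "time_s": time; "joint_pos": joint angles; "joint_vel": joint speeds; "joint_efforts": joint torques, N m; "position": TCP position; "orientation": TCP orientation; "wrist_force": force on the tool from outside, world axes, zero at the start; "ft_torque": the same for the moment, N m; "gripper_width": finger opening in m; "grip_force": force on a finger pad.
Only numpy, scipy, OpenCV 4.12 (cv2) and the standard library are available. Lean on these libraries where they do the work, as an engineer would, in place of code of your own. Each camera call takes 0.05 s, during which the arm holds its last target. There are 200 camera calls.

## Working session

There is one attempt and no reset: what is moved stays moved. The work goes in short steps, each a Python script; the robot and the scene stay as the last script left them, time stands still between calls to the robot, and variables do not carry over. Pictures are saved under pics/ and viewed, at most 10 in all, crops included, and the job is handed in when it is done.

```bash
mkdir -p pics
python3 - <<'E'
from workcell import *
import cv2,numpy as np
o=get_obs();print(o)
for n in ("scene","top"):
    c=vision.read_camera(n);cv2.imwrite(f"pics/{n}0.png",c["frame"][:,:,::-1]);np.savez(n+"0.npz",**c)
    print(n,c["intrinsics"],c["dist"],c["view"])
E
```

```text
{'time_s': 0.0, 'joint_pos': array([ 1.11556633e+00,  3.53690210e-01,  1.63413861e+00, -1.15080573e-05,
        1.15517991e+00, -2.42169780e-03]), 'joint_vel': array([ 0.00020962,  0.00063608, -0.00041827,  0.00076034,  0.00150997,
        0.00105517]), 'joint_efforts': array([-2.77285362e-03, -6.05238175e+01, -3.42067122e+01, -3.59057103e-04,
        9.32371389e-03, -6.91406132e-07]), 'position': array([0.27322929, 0.56155851, 0.21373351]), 'orientation': array([ 2.24472576e-01,  9.74480149e-01, -6.90775291e-04, -1.55481768e-04]), 'wrist_force': array([-0.08129378,  0.1344421 ,  0.08392337]), 'ft_torque': array([-0.02409463,  0.0355806 ,  0.01230901]), 'grip_force': 0.0, 'gripper_width': 0.08548661161435799}
scene [[394.60846805   0.         259.1332908 ]
 [  0.         394.60846805 193.25149347]
 [  0.           0.           1.        ]] [-0.04663225  0.          0.          0.          0.        ] [[ 0.55477956  0.83189579  0.01300109 -0.31722432]
 [ 0.67226669 -0.43900925 -0.59609426 -0.35104733]
 [-0.49018071  0.33944112 -0.80280919  1.64139769]
 [ 0.          0.          0.          1.        ]]
top [[481.65840723   0.         259.9036563 ]
 [  0.         481.65840723 195.76985041]
 [  0.           0.           1.        ]] [-0.19733913  0.          0.          0.          0.        ] [[ 2.72819257e-03 -9.99805010e-01 -1.95575570e-02  1.16680732e-02]
 [-9.81037484e-01  1.11430398e-03 -1.93814896e-01  5.86964880e-01]
 [ 1.93798897e-01  1.97154608e-02 -9.80843152e-01  1.32041397e+00]
 [ 0.00000000e+00  0.00000000e+00  0.00000000e+00  1.00000000e+00]]
```

View pics/top0.png

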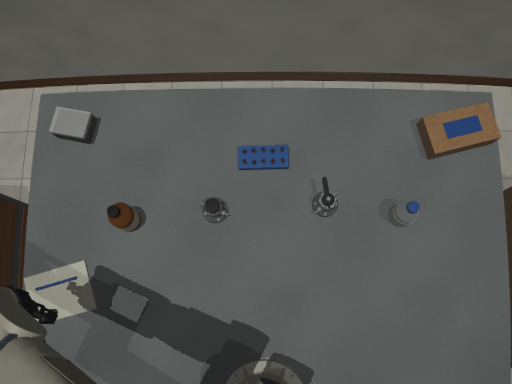

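View pics/scene0.png

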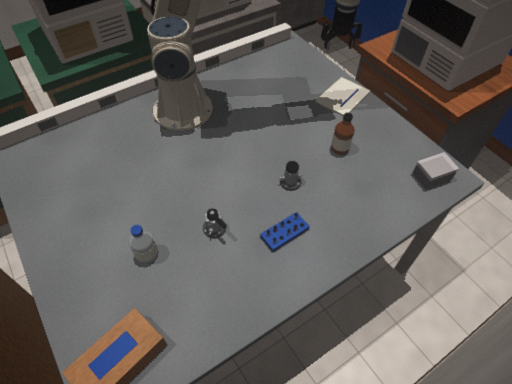

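The top view shows the lever filter at about (327,200), with its lever pointing up (+x) to (325,178). The round filter is at (213,207), the rack at (263,157), and the clear bottle at (405,212). The amber bottle is at (125,215).

```bash
cat > h.py <<'E'
import cv2,numpy as np
def ray(c,uv,z):
    K,d,V=c["intrinsics"],c["dist"],c["view"]
    p=cv2.undistortPoints(np.array(uv,float).reshape(-1,1,2),K,d)[:,0]
    R,t=V[:3,:3],V[:3,3]; o=-R.T@t
    D=np.c_[p,np.ones(len(p))]@R
    return o+D*((z-o[2])/D[:,2])[:,None]
def proj(c,P):
    V=c["view"];r,_=cv2.Rodrigues(V[:3,:3])
    return cv2.projectPoints(np.array(P,float).reshape(-1,1,3),r,V[:3,3],c["intrinsics"],c["dist"])[0][:,0]
E
python3 - <<'E'
from h import *
from workcell import bot
print(bot.tcp_to_tips)
c=dict(np.load("top0.npz"));f=c["frame"]
x0,y0,x1,y1=295,165,360,225
m=np.zeros(f.shape[:2],np.uint8);m[y0:y1,x0:x1]=(f[y0:y1,x0:x1].max(2)<50)
n,l,s,ce=cv2.connectedComponentsWithStats(m)
for i in range(1,n): print(s[i],ce[i])
i=1+np.argmax(s[1:,4])
ys,xs=np.nonzero(l==i)
P=ray(c,np.c_[xs,ys],0.092)[:,:2]
print(len(P),P.min(0),P.max(0))
# lever: width per row
for r in np.unique(ys): print(r,xs[ys==r].min(),xs[ys==r].max(),end=' | ')
for nme,uv,z in (("clear",[412,208],.15),("amber",[118,210],.17),("rack",[263,157],.042),("round",[213,206],.094)): print(nme,ray(c,[uv],z))
a=cv2.resize(f[y0:y1,x0:x1],None,fx=8,fy=8,interpolation=cv2.INTER_CUBIC)
s_=dict(np.load("scene0.npz"))["frame"][190:250,185:250]
b=cv2.resize(s_,(a.shape[1]*60//60,a.shape[0]),interpolation=cv2.INTER_CUBIC)
cv2.imwrite("pics/crop.png",cv2.resize(np.hstack([a,b]),None,fx=.76,fy=.76)[:,:,::-1])
E
```

```text
0.017
[322 178  12  30 156] [326.65384615 194.19230769]
[333 208   1   1   1] [333. 208.]
156 [ 0.54811918 -0.19260008] [ 0.63087164 -0.16150132]
178 323 325 | 179 323 325 | 180 323 326 | 181 323 326 | 182 323 326 | 183 323 326 | 184 323 326 | 185 324 327 | 186 324 327 | 187 324 327 | 188 324 327 | 189 324 327 | 190 325 328 | 191 325 328 | 192 325 328 | 193 325 328 | 194 325 330 | 195 324 332 | 196 323 332 | 197 323 333 | 198 322 333 | 199 322 333 | 200 322 333 | 201 322 333 | 202 323 333 | 203 323 332 | 204 324 331 | 205 326 329 | 206 329 329 | 207 329 329 | clear [[ 0.53468436 -0.39906691  0.15      ]]
amber [[0.52642549 0.38885792 0.17      ]]
rack [[0.70636238 0.00365876 0.042     ]]
round [[0.55088093 0.14188872 0.094     ]]
```

View pics/crop.png

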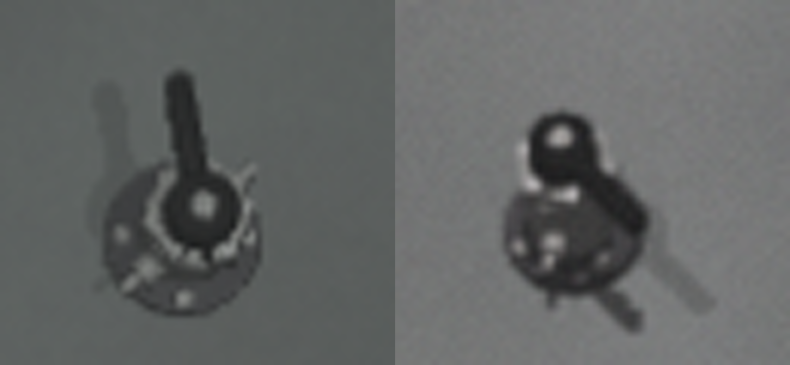

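The hub centre is at about (327.4,199.2) in the top image, and the lever runs to about (324,177). Next I'll compute the geometry and move to a pose above the lever's counter-clockwise side.

```bash
cat >> h.py <<'E'
from scipy.spatial.transform import Rotation as Ro
c0=dict(np.load("top0.npz"))
C=ray(c0,[[327.5,199.3]],.094)[0,:2]
ys=np.arange(179,192); xm=np.array([324,324.5,324.5,324.5,324.5,324.5,325.5,325.5,325.5,325.5,325.5,326.5,326.5])-.0
L=ray(c0,np.c_[xm,ys],.092)[:,:2]
v=cv2.fitLine(L.astype(np.float32),cv2.DIST_L2,0,.01,.01).ravel()
TIP=ray(c0,[[324,177.3]],.092)[0,:2]
TH0=np.arctan2(*(TIP-C)[::-1])
ZP=0.090
def pose(th,d,s,z=ZP,r=.045):
    u=np.array([np.cos(th),np.sin(th)]);t=np.array([-u[1],u[0]])
    y=np.r_[u*s,0];zz=np.array([0,0,-1.]);M=np.c_[np.cross(y,zz),y,zz]
    return np.r_[C+r*u+d*t,z],Ro.from_matrix(M).as_quat()
E
python3 - <<'E'
from h import *
from workcell import *
print(C,TH0,np.linalg.norm(TIP-C),v)
for s in (1,-1):
    for th in (TH0,TH0-1,TH0-2.1):
        q=kinematics.solve_ik(*pose(th,.02,s)); print(s,th,None if q is None else np.round(q,2))
# check hub centre against scene camera
print(proj(dict(np.load("scene0.npz")),[[*C,.094],[*TIP,.092]]))
E
```

```text
[ 0.56952518 -0.17675943] 0.12635950148040836 0.0638779881572159 [ 0.98670554  0.16251814  0.6107314  -0.17141132]
1 0.12635950148040836 [-0.24  0.5   1.72 -0.    0.93 -0.37]
1 -0.8736404985195916 [-0.32  0.52  1.69 -0.    0.94  0.56]
1 -1.9736404985195917 [-0.38  0.47  1.76 -0.    0.91  1.59]
-1 0.12635950148040836 [-0.24  0.5   1.72 -0.    0.93  2.77]
-1 -0.8736404985195916 [-0.32  0.52  1.69 -0.    0.94 -2.58]
-1 -1.9736404985195917 [-0.38  0.47  1.76 -0.    0.91 -1.55]
[[211.85636701 210.41274884]
 [224.54289298 224.02671347]]
```

```bash
cat >> h.py <<'E'
def tau(o):
    F=o["wrist_force"];p=o["position"][:2]-C
    return o["ft_torque"][2]+p[0]*F[1]-p[1]*F[0]
def ang(o,th):  # lever angle implied by tool
    return th
E
python3 - <<'E'
from h import *
from workcell import *
o=get_obs();bot.servo_line(o["position"]+[0,0,.06],velocity=.3)
hand.move_gripper(0.0,60)
bot.reach(*pose(TH0,.045,1,z=.25)); print(get_obs()["time_s"])
bot.servo_line(pose(TH0,.045,1)[0],velocity=.15)
o=get_obs();print(o["time_s"],o["position"]-pose(TH0,.045,1)[0],o["wrist_force"],o["ft_torque"],o["gripper_width"])
c=vision.read_camera("wrist");d=vision.read_camera("top")
cv2.imwrite("pics/w1.png",np.hstack([c["frame"][:,:,::-1],cv2.resize(d["frame"][150:246,290:354,::-1],(256,384))]))
bot.servo_line(pose(TH0,.024,1)[0],velocity=.1)
dd=.024
for i in range(14):
    o=get_obs();print(round(dd,4),round(o["time_s"],2),o["wrist_force"].round(2),o["ft_torque"].round(3),round(tau(o),3))
    u=np.array([-np.sin(TH0),np.cos(TH0)])
    if o["wrist_force"][:2]@u>1.2: break
    dd-=.001; bot.servo_line(pose(TH0,dd,1)[0],velocity=.03)
E
```

```text
3.9167
5.1333 [ 0.00069478 -0.00013012  0.00090456] [ 1.08104232 -0.97215296  0.82125721] [ 0.03433596 -0.02870199  0.02674303] -9.149525822255912e-05
0.024 5.59 [-0.13  0.61  0.54] [0.033 0.018 0.043] 0.072
0.023 5.84 [-0.34 -0.54 -0.4 ] [0.009 0.026 0.024] 0.011
0.022 6.09 [ 0.05  0.4  -0.62] [0.012 0.003 0.01 ] 0.026
0.021 6.34 [-0.43 -0.87 -0.44] [ 0.047  0.01  -0.062] -0.087
0.02 6.59 [0.17 0.38 0.23] [-0.036  0.015 -0.012] -0.001
0.019 6.84 [-0.08  1.16  0.25] [0.028 0.015 0.056] 0.107
0.018 7.09 [ 0.91 -0.66  0.91] [0.002 0.    0.064] 0.015
0.017 7.34 [-0.23  0.16  0.04] [0.021 0.054 0.037] 0.049
0.016 7.59 [-0.23 -0.43 -0.93] [-0.022  0.003  0.065] 0.052
0.015 7.84 [-0.23  0.65  0.28] [ 0.024 -0.001 -0.001] 0.031
0.014 8.09 [-0.8  -0.02  0.27] [-0.005 -0.015 -0.005] 0.01
0.013 8.34 [-0.27  0.14 -0.1 ] [-0.038 -0.015  0.031] 0.042
0.012 8.59 [ 0.9  -0.76 -1.04] [-0.023 -0.031 -0.013] -0.062
0.011 8.84 [ 0.24 -1.01  0.97] [0.022 0.072 0.031] -0.016
```

View pics/w1.png

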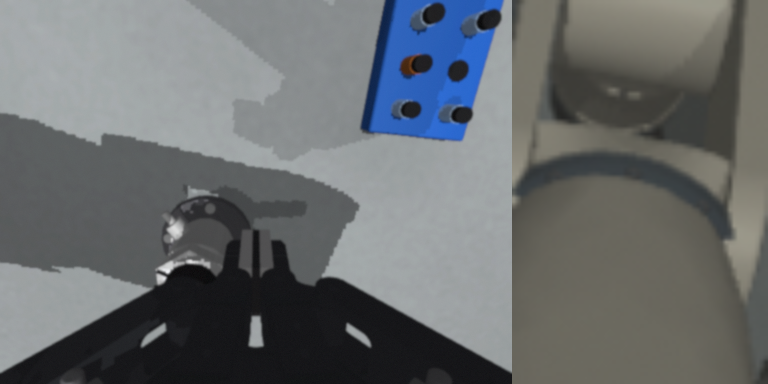

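Run:
```python
from h import *
from workcell import *
c=vision.read_camera("scene")["frame"][180:250,175:265]
w=vision.read_camera("wrist")["frame"]
cv2.imwrite("pics/s2.png",np.hstack([cv2.resize(c,(494,384),interpolation=cv2.INTER_CUBIC),w[150:342,80:230].repeat(2,0).repeat(2,1)])[:,:,::-1])
```

```text
(no output)
```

View pics/s2.png

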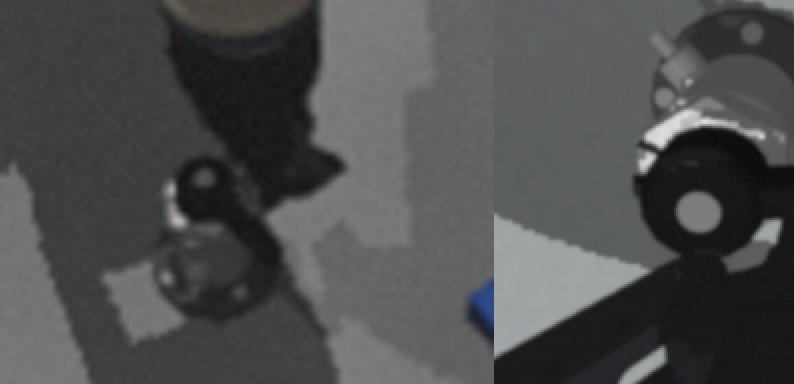

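The lever hasn't moved visibly. The scene view shows the fingertip right beside the lever, near (250,200) in that crop. I'll push round the arc in small steps and watch the torque about the cap axis.

```bash
cat > push.py <<'E'
from h import *
from workcell import *
def meas(n=4):
    r=[]
    for _ in range(n):
        bot.dwell(.02);o=get_obs();r.append([tau(o),*o["wrist_force"][:2]])
    return np.mean(r,0),o
th=TH0;seat=None;pk=0
for i in range(55):
    th-=.04
    bot.servo_line(*pose(th,.011,1),velocity=.05)
    m,o=meas()
    print(i,round(th,3),round(o["time_s"],2),m.round(2))
    if o["time_s"]>34: print("time");break
    if abs(m[1:]).max()>25: print("force");break
    if seat is None and m[0]>.2: seat=th
    if seat is not None and (m[0]<.08 or seat-th>.33): print("stop",seat,th);break
E
python3 push.py
```

```text
0 0.086 9.51 [0.02 0.1  0.15]
1 0.046 9.82 [-0.03 -0.11 -0.36]
2 0.006 10.14 [-0.04  0.15 -0.03]
3 -0.034 10.46 [ 0.   -0.33 -0.08]
4 -0.074 10.78 [-0.04 -0.07 -0.2 ]
5 -0.114 11.09 [-0.03  0.14 -0.24]
6 -0.154 11.41 [0.02 0.08 0.24]
7 -0.194 11.72 [-0.    0.16  0.03]
8 -0.234 12.04 [0.03 0.49 0.17]
9 -0.274 12.36 [-0.01 -0.19  0.17]
10 -0.314 12.68 [-0.01  0.57  0.14]
11 -0.354 12.99 [-0.01  0.14  0.1 ]
12 -0.394 13.31 [0.03 0.02 0.01]
13 -0.434 13.62 [0.01 0.3  0.  ]
14 -0.474 13.94 [-0.03 -0.27  0.03]
15 -0.514 14.26 [ 0.01 -0.23  0.22]
16 -0.554 14.57 [-0.02 -0.27 -0.23]
17 -0.594 14.89 [ 0.03 -0.09  0.24]
18 -0.634 15.21 [0.02 0.37 0.51]
19 -0.674 15.53 [-0.01 -0.5  -0.13]
20 -0.714 15.84 [0.02 0.   0.2 ]
21 -0.754 16.16 [-0.02 -0.22 -0.17]
22 -0.794 16.48 [-0.   -0.12 -0.19]
23 -0.834 16.79 [-0.01 -0.24  0.01]
24 -0.874 17.11 [ 0.    0.25 -0.06]
25 -0.914 17.43 [-0.01  0.2  -0.29]
26 -0.954 17.74 [ 0.02 -0.22 -0.04]
27 -0.994 18.06 [-0.01  0.51 -0.3 ]
28 -1.034 18.38 [-0.01 -0.17  0.09]
29 -1.074 18.69 [ 0.01 -0.03  0.27]
30 -1.114 19.01 [0.02 0.18 0.17]
31 -1.154 19.32 [ 0.01 -0.12  0.5 ]
32 -1.194 19.64 [ 0.01 -0.52 -0.15]
33 -1.234 19.96 [-0.03 -0.13 -0.66]
34 -1.274 20.27 [ 0.   -0.04  0.25]
35 -1.314 20.59 [-0.    0.27 -0.03]
36 -1.354 20.91 [0.03 0.01 0.3 ]
37 -1.394 21.23 [-0.01 -0.04  0.08]
38 -1.434 21.54 [-0.04 -0.17  0.09]
39 -1.474 21.86 [-0.    0.22  0.29]
40 -1.514 22.18 [ 0.03  0.13 -0.18]
41 -1.554 22.49 [-0.02  0.14 -0.34]
42 -1.594 22.81 [-0.   -0.14 -0.43]
43 -1.634 23.12 [-0.01 -0.55 -0.23]
44 -1.674 23.44 [ 0.02  0.23 -0.03]
45 -1.714 23.76 [-0.   -0.26 -0.18]
46 -1.754 24.07 [ 0.01  0.2  -0.54]
47 -1.794 24.39 [-0.01  0.23 -0.35]
48 -1.834 24.71 [-0.01 -0.34  0.44]
49 -1.874 25.02 [ 0.   -0.33 -0.31]
50 -1.914 25.34 [-0.01 -0.06 -0.2 ]
51 -1.954 25.66 [ 0.02  0.3  -0.2 ]
52 -1.994 25.98 [-0.    0.38 -0.1 ]
53 -2.034 26.29 [-0.01 -0.35 -0.31]
54 -2.074 26.61 [0.02 0.09 0.07]
```

Run:
```python
from h import *
from workcell import *
s=vision.read_camera("scene");np.savez("s3.npz",**s)
w=vision.read_camera("wrist");np.savez("w3.npz",**w)
cv2.imwrite("pics/s3.png",np.hstack([cv2.resize(s["frame"][180:250,175:265],(494,384),interpolation=cv2.INTER_CUBIC),cv2.resize(w["frame"],(306,230))[:,:] if 0 else cv2.copyMakeBorder(cv2.resize(w["frame"],(306,230)),0,154,0,0,cv2.BORDER_CONSTANT)])[:,:,::-1])
o=get_obs();print(o["position"],pose(-2.074,.011,1)[0],o["gripper_width"],o["time_s"])
tip=o["position"]-[0,0,.017]
print(proj(w,[tip,[*C,.094]]), proj(s,[tip]))
```

```text
[ 0.55759059 -0.22152891  0.09003396] [ 0.55746109 -0.22148591  0.09      ] 4.829441655458738e-06 26.7083
[[256.08394031 218.22074075]
 [173.96088509 252.16101891]] [[198.07574782 218.00364504]]
```

View pics/s3.png

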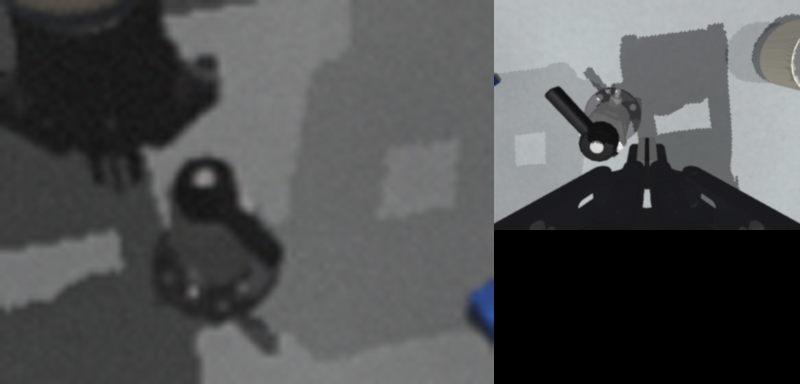

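Run:
```python
from h import *
from workcell import *
p=np.array([0.55759,-.22153,.09003])
s=dict(np.load("s3.npz"));w=dict(np.load("w3.npz"))
for t in (.02,.01,0,-.01,-.02): print(t,proj(s,[p-[0,0,t]]),proj(w,[p-[0,0,t]]))
a=cv2.resize(w["frame"][190:310,170:330],(640,480),interpolation=cv2.INTER_CUBIC)
a=np.clip(a.astype(int)*2,0,255).astype(np.uint8)
cv2.imwrite("pics/c4.png",a[:,:,::-1])
```

```text
0.02 [[198.18221343 218.52594033]] [[256.07621538 216.26073682]]
0.01 [[197.82488295 216.77936791]] [[256.1100076 223.02263  ]]
0 [[197.46296313 215.00973355]] [[256.14750418 230.52586634]]
-0.01 [[197.09636723 213.21658806]] [[256.18934938 238.8993957 ]]
-0.02 [[196.72500632 211.39947083]] [[256.23634597 248.30390456]]
```

View pics/c4.png

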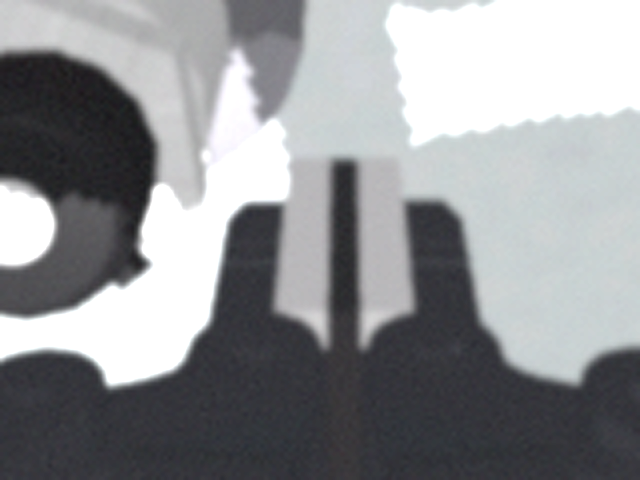

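Run:
```python
from h import *
p,q=pose(-2.074,.011,1);R=Ro.from_quat(q).as_matrix()
w=dict(np.load("w3.npz"));s=dict(np.load("s3.npz"))
V=w["view"];cam=-V[:3,:3].T@V[:3,3];print("cam in tool",R.T@(cam-p))
for sx in (-.011,.011):
  for t in (.017,.01,.004,-.002): print(sx,t,proj(w,[p+R@[sx,y,t] for y in(-.0145,.0145)]).round(1).tolist(),proj(s,[p+R@[sx,0,t]]).round(1))
```

```text
cam in tool [ 0.07572568 -0.00048309 -0.15869544]
-0.011 0.017 [[232.3, 235.0], [279.8, 235.1]] [[198.1 215. ]]
-0.011 0.01 [[231.5, 240.3], [280.7, 240.4]] [[197.8 213.8]]
-0.011 0.004 [[230.8, 245.2], [281.5, 245.2]] [[197.6 212.8]]
-0.011 -0.002 [[230.0, 250.4], [282.4, 250.4]] [[197.4 211.7]]
0.011 0.017 [[231.6, 201.2], [280.7, 201.2]] [[198.  220.9]]
0.011 0.01 [[230.7, 205.4], [281.7, 205.5]] [[197.8 219.7]]
0.011 0.004 [[229.9, 209.3], [282.5, 209.4]] [[197.6 218.7]]
0.011 -0.002 [[229.0, 213.5], [283.5, 213.6]] [[197.4 217.6]]
```

The lever is untouched, so the fingers passed over it. In c4.png the pad tips end at row 158, which is about row 229 in the full image. Both views put the shut tips near z≈0.107 when the TCP is at 0.09, well above the nominal 17 mm ahead. I'll go back, descend with the TCP about 38 mm lower while watching the force, then push again.

```bash
cat > push2.py <<'E'
from h import *
from workcell import *
Z=.052;r=.05
def meas(n=2):
    a=[]
    for _ in range(n): bot.dwell(.015);o=get_obs();a.append([tau(o),*o["wrist_force"]])
    return np.mean(a,0),o
bot.servo_line(*pose(-1,.015,1,.105,r),velocity=.2)
bot.servo_line(*pose(TH0,.032,1,.1,r),velocity=.2)
for z in (.075,.062,Z):
    bot.servo_line(*pose(TH0,.032,1,z,r),velocity=.12)
    m,o=meas();print(z,o["time_s"],m.round(2))
    if m[3]>5: raise SystemExit("blocked")
th=TH0;d=.017
bot.servo_line(*pose(th,d+.003,1,Z,r),velocity=.1)
seat=None;st=.08
while 1:
    th-=st
    bot.servo_line(*pose(th,d,1,Z,r),velocity=.05)
    m,o=meas();t=o["time_s"]
    print(round(th,3),round(t,2),m.round(2))
    if t>38 or abs(m[1:]).max()>25: print("abort");break
    if seat is None and m[0]>.19: seat=th;st=.04
    if seat is not None and (m[0]<.07 or seat-th>.33): print("stop",seat,th);break
    if seat is None and TH0-th>.3 and m[0]<.015 and TH0-th<.4: print("no contact?")
E
python3 push2.py
```

```text
0.075 29.6 [-0.02  0.22  0.01  0.14]
0.062 29.8917 [-0.01 -0.72 -0.22  0.68]
0.052 30.175 [-0.02 -0.29 -0.66  0.06]
0.046 30.77 [-0.    0.44  0.31 -0.07]
-0.034 31.05 [ 0.04  0.74  0.54 -0.09]
-0.114 31.33 [0.02 0.67 0.65 0.24]
-0.194 31.62 [0.08 0.07 1.3  0.32]
-0.274 31.9 [ 0.01  0.39  0.07 -0.19]
-0.354 32.18 [0.07 0.94 1.22 0.47]
-0.434 32.47 [0.03 0.78 0.85 0.36]
-0.514 32.75 [ 0.02  1.25  1.01 -0.15]
-0.594 33.03 [0.03 1.24 0.75 0.29]
-0.674 33.32 [ 0.09  0.85  1.07 -0.53]
-0.754 33.6 [ 0.27  2.49  4.76 -0.24]
-0.794 33.88 [ 0.39  3.92  7.42 -0.74]
-0.834 34.17 [ 0.46  5.39  8.93 -0.52]
-0.874 34.45 [ 0.42  4.58  7.42 -1.16]
-0.914 34.73 [0.07 0.58 1.85 0.43]
-0.954 35.02 [ 0.03  0.3  -0.26  0.18]
stop -0.7536404985195916 -0.9536404985195918
```

The torque rose to 0.46 N m, then dropped to nothing, so the cap clicked once. I'll back off and check.

Run:
```python
from h import *
from workcell import *
th=-0.954;Z=.052
bot.servo_line(*pose(th,.045,1,Z,.05),velocity=.12)
bot.servo_line(*pose(th,.045,1,.14,.05),velocity=.2)
w=vision.read_camera("wrist");s=vision.read_camera("scene")
o=get_obs();print(o["time_s"],o["wrist_force"].round(2))
cv2.imwrite("pics/f5.png",np.hstack([cv2.resize(s["frame"][180:250,175:265],(386,300),interpolation=cv2.INTER_CUBIC),cv2.resize(w["frame"],(400,300))])[:,:,::-1])
```

```text
36.0917 [-0.13  0.49 -0.71]
```

View pics/f5.png

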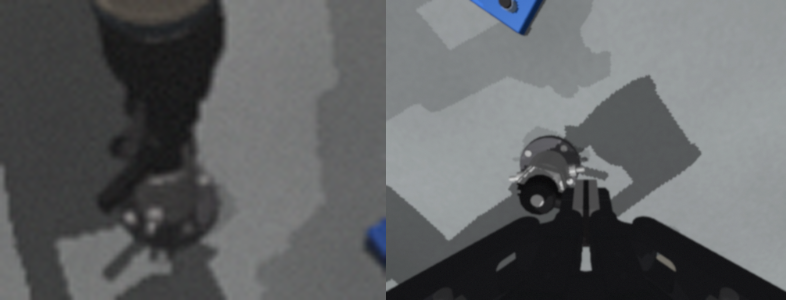

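The scene view shows the lever swung clockwise, with its tip near (105,200) in the crop, and the gripper clear above it. The rack is where it was. I'm handing in.

```bash
python3 -c "
from workcell import *
print(hand_in())"
```

```text
the job is handed in; nothing more can be done
None
```

I pushed the lever cap clockwise through one click (torque peaked near 0.46 N m, then dropped to zero), withdrew the gripper clear of it, and handed the job in at about 36 s of the 42 s allowed; no verdict came back, and I did not measure the lever's final angle.

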